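# Shut and bolt the evidence drawer with the small bottle

## Task

Push the drawer that holds the small bottle fully shut with the fingertips, without tipping the bottle over, and then push the bolt on top of that same cabinet fully home into its staple. Grasp and lift nothing, and leave the other cabinet with its drawer and bolt, and everything standing about, as they are.

Things in the scene. Friction and masses are not known exactly. Their poses are not given: they have to be found in the camera images.
- unit_a: unit with the small bottle in its drawer: grey steel one-drawer cabinet, fixed, 220 mm deep (x), 190 wide (y), 130 high (z), origin at the centre of its underside. The drawer comes out along the unit's -x. On top, 55 mm behind the front edge, a steel barrel bolt slides along the unit's +y into a staple on a strap from the drawer front; guide blocks and staple reach 19 and 24 mm above the top
- unit_b: the other unit, of the same make, whose drawer holds a carton; it may be left or right of unit_a: leave it as it is
- sample: small amber bottle with a black cap, 36 mm wide, 90 mm tall, standing loose on the floor of unit_a's drawer (14 mm above the table), about 90 g; origin at the centre of its underside, z up along it
- unit_a_face (a point): point on the drawer front's outer face (looks to -x), mid-width, 90 mm above the table; axes as the unit's. Flat panel 190 mm wide, 12 thick, top 130 mm above the table; a 22 mm wide knob stands out 22 mm in its middle, 42 mm above the table. Shut, this point is 122 mm in front (-x) of the unit's origin
- unit_a_drawer (a joint): how far unit_a's drawer is out, m: 0 fully shut (end stop), starts 0.06 to 0.10; sliding takes about 2 N and it stays where it is left
- unit_a_post (a point): centre of the top end of the bolt's upright post, a steel rod 10 mm in diameter, top 176 mm above the table (46 above the cabinet top); axes as the unit's. In the unit's frame it is at x = -55 mm and y = -45 mm with the bolt fully drawn, y = -5 mm with the bolt fully home
- unit_a_bolt (a joint): how far unit_a's bolt is shot, m: 0 fully drawn, 0.04 fully home in the staple (end stop), starts up to 0.008; takes about 1.5 N and stays where it is left
- unit_b_face (a point): same point on unit_b's drawer front. Leave alone
- unit_b_post (a point): same point on unit_b's bolt. Leave alone
- carton_in: cardboard carton 36 x 56 x 45 mm in the drawer of unit_b; origin at the centre of its underside. Leave alone
- jar_top: glass jar, 50 mm wide, 60 mm tall, standing on the top of unit_a near its back; origin at the centre of its underside. Leave alone
- carton_top: cardboard carton 50 x 80 x 40 mm on the top of unit_b near its back; origin at the centre of its underside. Leave alone
- slim: slim bottle, 38 mm wide, 120 mm tall, standing in the gap between the units; origin at the centre of its underside. Leave alone
- tall: big bottle, 70 mm wide, 230 mm tall, to the left of the units; origin at the centre of its underside. Leave alone
- tape: lying roll of clear tape, 90 mm wide, 40 mm high, to the right of the units; origin at the centre of its underside. Leave alone
- torch: hand torch lying along its own x axis, 135 mm long, 36 mm wide, to the left; origin on the table under its middle. Leave alone

How it is judged:
By the outcome, as a careful person would: the job done as asked, in the order asked, and still so for the second after the job is handed in, with the robot touching nothing.
It also fails if it takes over 43 s, if anything falls off the work surface, if the arm or the gripper's body presses on something with over 40 N, if the wrist force passes 120 N, or if a joint passes its speed limit or range.

## Robot

A 6-joint arm with a two-finger parallel gripper is mounted at the origin on the work surface. World frame = base frame: x ahead of the robot, y to its left, z up, the work surface at z = 0. Lengths are in m, angles in rad, forces in N, time in s.
With the tool pointing down it reaches from about 0.425 to 0.925 m from the base axis. Payload 12.5 kg.
Tool frame: the origin (TCP) lies between the finger pads; the fingertips stand 11 mm ahead of it and the grasp point (between the pads) lies 8 mm behind it; x points along the fingers, y is the direction in which the jaws open and shut, and the axes are right-handed (so a half turn about x gives the same grasp; the last joint's range is limited). The gripper opens to 85 mm and grips with 20 to 120 N. Pads are 22 mm wide; open, the fingers measure 114 mm over their backs; the gripper's body (76 mm by 85 mm) begins 54 mm behind the grasp point. The pads swing forward as they close: fully open they stand 13 mm farther back than shut.
Start: joints at [-0.106, 0.491, 1.559, -0, 1.092, -0.106], TCP at [0.625, 0, 0.242] pointing down, gripper open.
Joint ranges: [-3.1, 3.1], [-0.84, 2.19], [0.05, 2.79], [-1.13, 4.28], [0.06, 2.93], [-2.69, 2.69]. Speed limits (rad/s): [2.22, 2.22, 2.79, 3.14, 3.14, 3.14].

## Interface

Orientations are given as [roll, pitch, yaw] about the fixed x, y, z axes, in that order (R = Rz(yaw) Ry(pitch) Rx(roll)).
In Python, from bench import telemetry, imaging, ticket gives the robot as it stands. The module is installed in compiled form; this text tells all that it offers.
- The arm moves only by the shell command python3 -m creep 'ROWS' [OPENING] [FORCE]. ROWS is JSON, a list of rows, each an object with "linear": the shift along the world's x, y, z in mm, a list of three; "turn": the turn about the world's z in rad. In form: [{"linear": [dx, dy, dz], "turn": turn}, ...]. A call has 1 to 12 rows; each row is the pose to reach, as a shift and turn from the pose commanded when the call began; what a row does not reach only later rows make up. A row lasts 1/12 s, in which the tool goes at most 41.7 mm and 7.16 degrees, less where a joint would pass 70% of its speed; a pose out of reach is approached as far as the arm can. A call with a gripper value outside its range is refused whole. OPENING is the opening in per cent of the stroke, from 0 (shut) to 100 (fully open), set as the call begins (- or left out, the last holds). The fingers move at their own pace and stop on an object; FORCE is the grip in N (left out, the last holds). Time passes only in rows, so rows that repeat a pose let the fingers close. It gives the time, the measured TCP pose, the force and the opening at its end, in the units of the state.
- telemetry.get_state(): the state, without advancing time (a new reading comes with each control period).
- imaging.read_camera(name): name is "scene" or "side" or "wrist"; returns a dict with "color" (480x640x3 uint8, red, green, blue), "fx", "fy", "cx", "cy" (pixels), "xyz" and "attitude" of the camera in the world. Camera axes: x right, y up, looking along -z (the intrinsics and any distortion apply to the point x, -y, -z); pixel columns grow to the right and rows downward; lengths in m; the calibration is good to about 2 mm. A picture is of the moment at which its call begins. There is no depth.
- ticket.job_done(): hands the job in, once; it reports no verdict.
Trained networks look in a picture, given as the dict that the camera call returned (one of the last four; its "shot" number tells which), for a name from the list of things; names that differ only in an ending like _2 or _b are one class to them, and where a whole thing is asked for, a point or a joint stands for the part that bears it (a point fixed in the world has none). Each returns a list of dicts, best first, with "confidence" (0 to 1); they miss things now and then, are a little off and sometimes report something else, mostly with a low value. They report only what shows in the picture. A call takes as long as a camera call.
- imaging.outline_of(picture, target): "region" (480x640 bool, what is visible of it) and "rect" ([left, top, width, height] in pixels, round what is visible of it).
- imaging.spot_point(picture, target): "pixel" ([column, row] in pixels: a listed point, or the origin of a listed thing).
The state is a dict: "time": time; "qpos": joint angles; "joint_vel": joint speeds; "joint_efforts": joint torques, N m; "position": TCP position; "ee_rot": TCP orientation; "wrist_force": force on the tool from outside, world axes, zero at the start; "moment": the same for the moment, N m; "gripper_width": finger opening in m.
Only numpy, scipy, OpenCV 4.12 (cv2) and the standard library are available. Lean on these libraries where they do the work, as an engineer would, in place of code of your own. Each camera call takes 0.05 s, during which the arm holds its last target.

## Working session

There is one attempt and no reset: what is moved stays moved. The work goes in short steps, Python scripts to look and compute and a shell command to move; the robot and the scene stay as the last step left them, time stands still between calls to the robot, and variables do not carry over. Pictures are saved under pics/ and viewed, and the job is handed in when it is done.

```bash
mkdir -p pics; cat > h.py <<'E'
import numpy as np, cv2
from bench import telemetry, imaging, ticket
from scipy.spatial.transform import Rotation as R
def cam(name):
    p=imaging.read_camera(name); return p
def rot(p):
    a=np.array(p["attitude"],float)
    if a.shape==(3,3): return a
    if a.size==4: return R.from_quat(a).as_matrix()
    return R.from_euler('xyz',a).as_matrix()
def ray(p,px):
    u,v=px
    d=np.array([(u-p["cx"])/p["fx"],-(v-p["cy"])/p["fy"],-1.0])
    return np.array(p["xyz"]),rot(p)@d
def at_z(p,px,z):
    o,d=ray(p,px); return o+d*(z-o[2])/d[2]
def proj(p,X):
    c=rot(p).T@(np.array(X)-np.array(p["xyz"]))
    return np.array([p["cx"]+p["fx"]*c[0]/-c[2],p["cy"]-p["fy"]*c[1]/-c[2]])
def save(p,n): cv2.imwrite("pics/"+n,cv2.cvtColor(p["color"],cv2.COLOR_RGB2BGR))
E
python3 - <<'E'
from h import *
for n in ["scene","side","wrist"]:
    p=cam(n); save(p,n+"0.png")
    print(n,{k:v for k,v in p.items() if k!="color"})
    for t in ["unit_a_face","unit_a_post","unit_b_face","unit_b_post","sample","carton_in","jar_top","slim"]:
        print(t,[(np.round(r["pixel"],1),round(r["confidence"],2)) for r in imaging.spot_point(p,t)])
print(telemetry.get_state())
E
```

```text
scene {'fx': 502.3901384778971, 'fy': 502.3901384778971, 'cx': 317.76776898833174, 'cy': 250.08488128291364, 'xyz': array([ 0.64989595, -0.60909341,  1.19067389]), 'attitude': array([ 0.54774873, -0.00243636,  0.042645  ]), 'shot': 1}
unit_a_face [(array([262.9, 333.3]), 0.7)]
unit_a_post [(array([328.3, 339.2]), 0.55)]
unit_b_face [(array([286.9, 208.4]), 0.58)]
unit_b_post [(array([334.5, 199.5]), 0.4)]
sample [(array([292.3, 361.4]), 0.54)]
carton_in [(array([302. , 231.6]), 0.64)]
jar_top [(array([380.1, 342.1]), 0.75)]
slim [(array([288.3, 284.1]), 0.85)]
side {'fx': 491.8791819373536, 'fy': 491.8791819373536, 'cx': 322.1439490275237, 'cy': 239.41766513599117, 'xyz': array([0.88814706, 0.71589295, 1.25689189]), 'attitude': array([5.93237372e-01, 2.71391766e-03, 2.73323900e+00]), 'shot': 2}
unit_a_face []
unit_a_post [(array([270. , 178.6]), 0.58)]
unit_b_face [(array([372.4, 287.4]), 0.81), (array([380.2, 391.5]), 0.21)]
unit_b_post [(array([317.4, 282.5]), 0.62)]
sample []
carton_in [(array([348.8, 302.7]), 0.49), (array([367.8, 291.1]), 0.21)]
jar_top [(array([233.6, 204.2]), 
[... 447 characters left out ...]
[(array([233.8, 197.3]), 0.59)]
{'time': 1.35, 'qpos': array([-1.05554908e-01,  4.90902214e-01,  1.55890844e+00, -2.19787035e-05,
        1.09171881e+00, -1.05598935e-01]), 'joint_vel': array([-0.00086565, -0.00038147,  0.0001174 , -0.0013961 ,  0.0007943 ,
        0.00020391]), 'joint_efforts': array([ 2.43224304e-04, -6.18263984e+01, -2.61845899e+01, -8.62882894e-05,
        4.47813627e-04, -2.74286680e-05]), 'position': array([6.25005948e-01, 4.54855399e-05, 2.42322654e-01]), 'ee_rot': array([ 1.1658018 ,  1.5707302 , -0.40494037]), 'wrist_force': array([ 0.41244936, -0.61881398, -0.43417744]), 'moment': array([ 0.00489291, -0.01877594,  0.01527054]), 'gripper_width': 0.08562343731699332}
```

View pics/scene0.png

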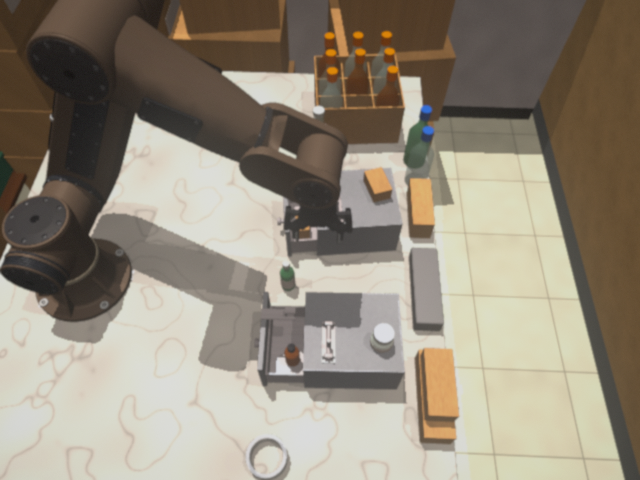

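View pics/side0.png

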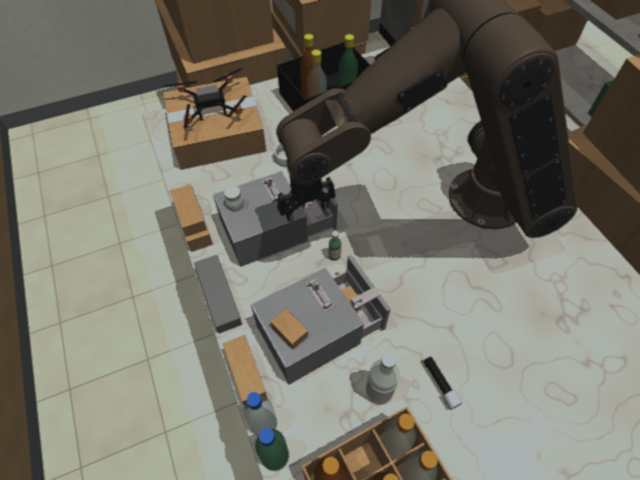

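View pics/wrist0.png

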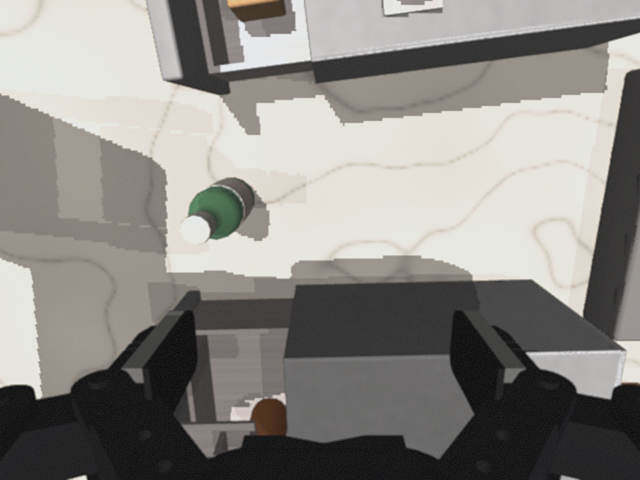

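```bash
cat > t.py <<'E'
from h import *
P={'scene':dict(fx=502.3901384778971,fy=502.3901384778971,cx=317.76776898833174,cy=250.08488128291364,xyz=[0.64989595,-0.60909341,1.19067389],attitude=[0.54774873,-0.00243636,0.042645]),
'side':dict(fx=491.8791819373536,fy=491.8791819373536,cx=322.1439490275237,cy=239.41766513599117,xyz=[0.88814706,0.71589295,1.25689189],attitude=[5.93237372e-01,2.71391766e-03,2.73323900e+00])}
E
python3 - <<'E'
from t import *
s,d=P['scene'],P['side']
r=lambda x:np.round(x,4)
print('a_face',r(at_z(s,(262.9,333.3),.09)))
print('a_post',r(at_z(s,(328.3,339.2),.176)),r(at_z(d,(270,178.6),.176)))
print('b_face',r(at_z(s,(286.9,208.4),.09)),r(at_z(d,(372.4,287.4),.09)))
print('b_post',r(at_z(s,(334.5,199.5),.176)),r(at_z(d,(317.4,282.5),.176)))
print('sample',r(at_z(s,(292.3,361.4),.014)))
print('jar',r(at_z(s,(380.1,342.1),.13)),r(at_z(d,(233.6,204.2),.13)))
print('slim',r(at_z(s,(288.3,284.1),0)),r(at_z(d,(332.1,258.1),0)))
E
```

```text
a_face [ 0.5059 -0.1707  0.09  ]
a_post [ 0.6579 -0.2123  0.176 ] [ 0.6555 -0.209   0.176 ]
b_face [0.535 0.19  0.09 ] [0.5166 0.1889 0.09  ]
b_post [0.6617 0.1605 0.176 ] [0.664  0.1605 0.176 ]
sample [ 0.5741 -0.2094  0.014 ]
jar [ 0.7737 -0.1961  0.13  ] [ 0.7761 -0.1985  0.13  ]
slim [0.5479 0.0071 0.    ] [0.5542 0.0108 0.    ]
```

```bash
python3 - <<'E'
import cv2
i=cv2.imread('pics/scene0.png')[275:405,245:425]
cv2.imwrite('pics/z1.png',cv2.resize(i,None,fx=4.4,fy=4.4,interpolation=cv2.INTER_CUBIC))
i=cv2.imread('pics/side0.png')[160:270,200:350]
cv2.imwrite('pics/z2.png',cv2.resize(i,None,fx=5,fy=5,interpolation=cv2.INTER_CUBIC))
E
```

```text
(no output)
```

View pics/z1.png

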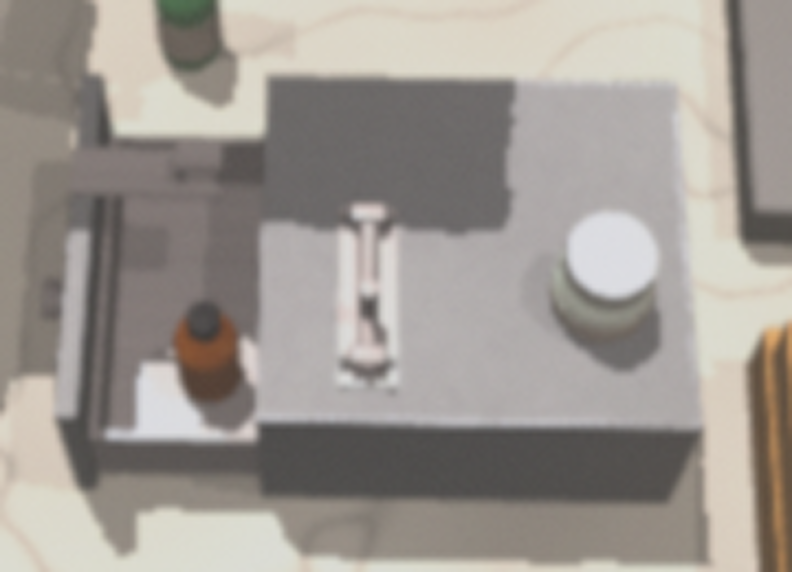

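View pics/z2.png

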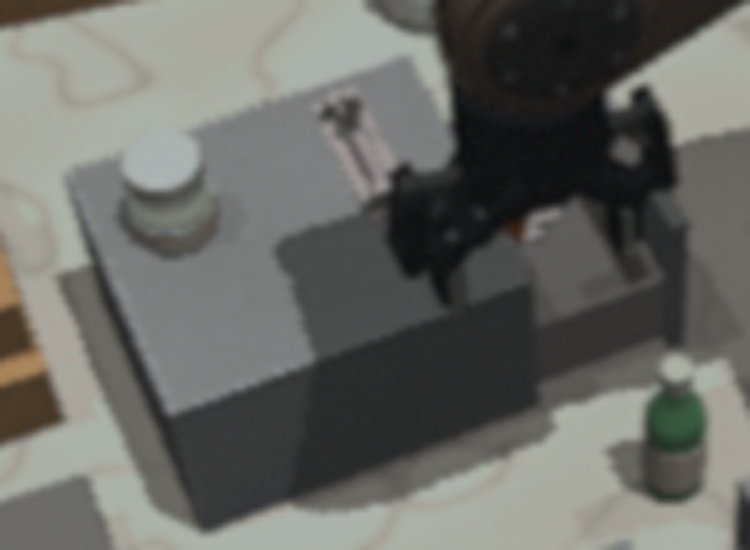

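```bash
python3 - <<'E'
from t import *
s,d=P['scene'],P['side']
z=lambda x,y:(x/4.4+245-.4,y/4.4+275-.4)
w=lambda x,y:(x/5+200-.4,y/5+160-.4)
C={}
for n,q in dict(FL=(268,78),BL=(678,84),BR=(700,428),FR=(260,423),dl=(80,75),dr=(58,415),jar=(612,255)).items():
    C[n]=at_z(s,z(*q),.13); print(n,np.round(C[n],4))
for n,q in dict(BL=(172,413),BR=(68,172),FR=(405,58),FL=(533,285)).items():
    print('side',n,np.round(at_z(d,w(*q),.13),4))
c=(C['FL']+C['BL']+C['BR']+C['FR'])/4
ax=(C['BL']+C['BR']-C['FL']-C['FR'])/2; ay=(C['FL']+C['BL']-C['FR']-C['BR'])/2
print(c,np.linalg.norm(ax),np.linalg.norm(ay),np.degrees(np.arctan2(ax[1],ax[0])),np.degrees(np.arctan2(-ay[0],ay[1])))
e=C['dl']-C['dr'];print(np.linalg.norm(e),np.degrees(np.arctan2(-e[0],e[1])), (C['dl']+C['dr'])/2)
for zz in(.14,.155,.176): print(at_z(s,z(367,298),zz))
E
```

```text
FL [ 0.601  -0.0801  0.13  ]
BL [ 0.82   -0.0741  0.13  ]
BR [ 0.823  -0.2616  0.13  ]
FR [ 0.6076 -0.2684  0.13  ]
dl [ 0.5005 -0.0827  0.13  ]
dr [ 0.5082 -0.2687  0.13  ]
jar [ 0.7823 -0.173   0.13  ]
side BL [ 0.8155 -0.071   0.13  ]
side BR [ 0.8197 -0.259   0.13  ]
side FR [ 0.6058 -0.2634  0.13  ]
side FL [ 0.5998 -0.0728  0.13  ]
[ 0.71290006 -0.17104976  0.13      ] 0.2172913953675775 0.18798430581774636 1.700261612207385 1.45619840521225
0.18617146648871272 2.384398728318556 [ 0.50436336 -0.1757348   0.13      ]
[ 0.65781907 -0.20547841  0.14      ]
[ 0.65770596 -0.21124064  0.155     ]
[ 0.6575476  -0.21930777  0.176     ]
```

The scene picture shows unit_a on the right: its top corners are at about (306,293), (399,294), (404,372) and (304,371), and the post is near (328,339). The bottle is at (292,355) in its open drawer, and the slim bottle is in the gap at (288,278). From the corners, the unit is centred at about (0.712, -0.170) with a yaw of about 1.6°. The drawer face is at x≈0.505, so the drawer is about 85 mm out. I'll move in front of the drawer with the fingers shut and the jaws turned along y.

```bash
python3 -m creep '[{"linear":[-15,-15,0],"turn":0.12},{"linear":[-30,-30,0],"turn":0.24},{"linear":[-45,-45,0],"turn":0.36},{"linear":[-60,-60,0],"turn":0.48},{"linear":[-75,-75,0],"turn":0.6},{"linear":[-90,-90,0],"turn":0.72},{"linear":[-105,-105,0],"turn":0.84},{"linear":[-120,-120,0],"turn":0.96},{"linear":[-135,-135,0],"turn":1.08},{"linear":[-150,-150,0],"turn":1.2},{"linear":[-165,-165,0],"turn":1.32},{"linear":[-175,-175,0],"turn":1.44}]' 0 20
python3 -m creep '[{"linear":[0,0,-15],"turn":0.08},{"linear":[0,0,-35],"turn":0.16},{"linear":[0,0,-55],"turn":0.16},{"linear":[0,0,-75],"turn":0.16},{"linear":[0,0,-85],"turn":0.16},{"linear":[0,0,-85],"turn":0.16}]'
python3 - <<'E'
from h import *
p=cam("scene");save(p,"scene1.png")
p=cam("side");save(p,"side1.png")
p=cam("wrist");save(p,"wrist1.png")
for n in("position","ee_rot","wrist_force","gripper_width","time"):print(telemetry.get_state()[n])
E
```

```text
time: 2.35
position: [0.4489, -0.1759, 0.2425]
ee_rot: [-0.914, 1.571, -1.039]
wrist_force: [0.1, -0.0, -0.2]
gripper_width: 0.0002
time: 2.85
position: [0.4493, -0.1746, 0.1556]
ee_rot: [2.581, 1.568, 2.611]
wrist_force: [0.4, -0.5, 0.2]
gripper_width: 0.0001
[ 0.45033938 -0.17513732  0.15795726]
[-0.42710089  1.57002166 -0.39782554]
[0.08181391 1.18190128 0.04941052]
-5.0218343934508145e-05
3.0
```

```bash
python3 - <<'E'
import cv2,numpy as np
i=cv2.imread('pics/scene1.png')[275:405,200:380]
a=cv2.resize(i,(540,390),interpolation=cv2.INTER_CUBIC)
cv2.imwrite('pics/z3.png',a)
E
```

```text
(no output)
```

View pics/z3.png

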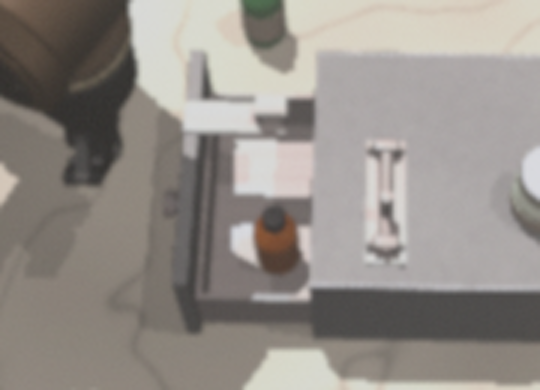

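View pics/side1.png

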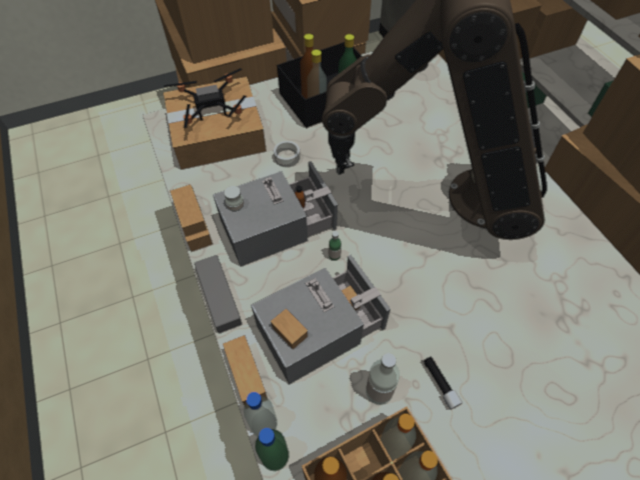

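View pics/wrist1.png

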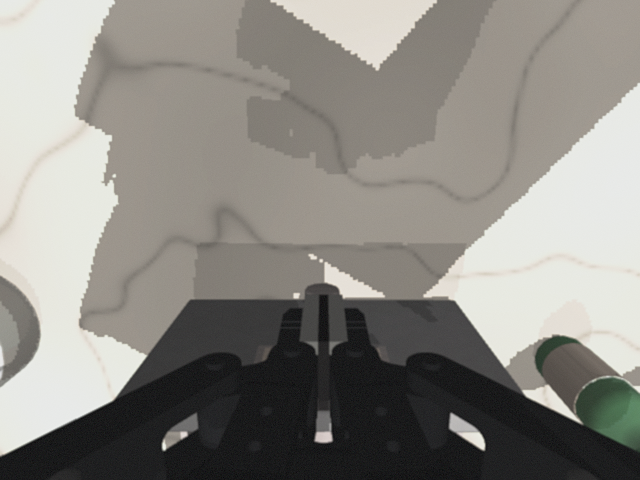

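The fingers are lined up with the knob and the middle of the panel, and there is free space in front of the drawer. I'll descend to z≈0.105, above the knob, and then push slowly.

```bash
python3 -m creep '[{"linear":[0,0,-20],"turn":0},{"linear":[0,0,-40],"turn":0},{"linear":[4,0,-52],"turn":0},{"linear":[12,0,-52],"turn":0},{"linear":[20,0,-52],"turn":0},{"linear":[26,0,-52],"turn":0},{"linear":[30,0,-52],"turn":0},{"linear":[33,0,-52],"turn":0}]'
python3 -m creep '[{"linear":[3,0,0],"turn":0},{"linear":[6,0,0],"turn":0},{"linear":[9,0,0],"turn":0},{"linear":[12,0,0],"turn":0},{"linear":[15,0,0],"turn":0},{"linear":[18,0,0],"turn":0},{"linear":[21,0,0],"turn":0},{"linear":[24,0,0],"turn":0},{"linear":[27,0,0],"turn":0},{"linear":[30,0,0],"turn":0}]'
python3 - <<'E'
from h import *
p=cam("scene");save(p,"scene2.png")
E
```

```text
time: 3.67
position: [0.484, -0.1751, 0.1062]
ee_rot: [-0.436, 1.569, -0.406]
wrist_force: [0.6, 0.5, 0.0]
gripper_width: 0.0003
time: 4.5
position: [0.5132, -0.1749, 0.1052]
ee_rot: [2.422, 1.57, 2.452]
wrist_force: [-2.7, 1.7, 0.1]
gripper_width: 0.0001
```

View pics/scene2.png

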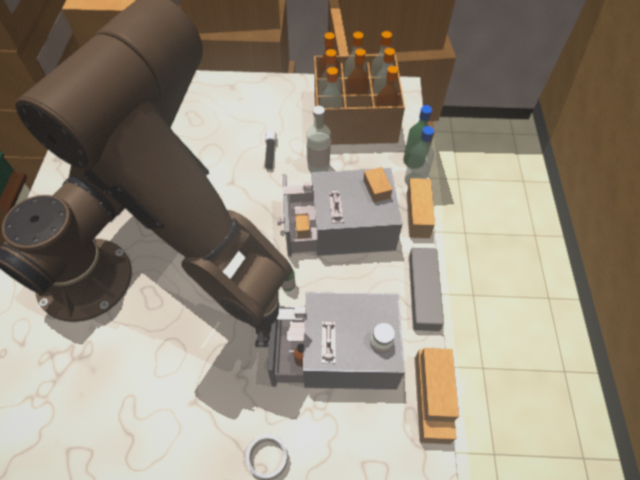

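Contact is made with about 2.7 N, the drawer is sliding and the bottle at (300,353) is upright. I'll keep pushing.

```bash
python3 -m creep '[{"linear":[3,0,0],"turn":0},{"linear":[6,0,0],"turn":0},{"linear":[9,0,0],"turn":0},{"linear":[12,0,0],"turn":0},{"linear":[15,0,0],"turn":0},{"linear":[18,0,0],"turn":0},{"linear":[21,0,0],"turn":0},{"linear":[24,0,0],"turn":0},{"linear":[27,0,0],"turn":0},{"linear":[30,0,0],"turn":0},{"linear":[33,0,0],"turn":0},{"linear":[36,0,0],"turn":0}]'
python3 -m creep '[{"linear":[3,0,0],"turn":0},{"linear":[6,0,0],"turn":0},{"linear":[9,0,0],"turn":0},{"linear":[12,0,0],"turn":0},{"linear":[15,0,0],"turn":0},{"linear":[18,0,0],"turn":0},{"linear":[20,0,0],"turn":0},{"linear":[22,0,0],"turn":0}]'
```

```text
time: 5.55
position: [0.5493, -0.175, 0.1053]
ee_rot: [1.577, 1.571, 1.607]
wrist_force: [-3.1, 2.4, -0.2]
gripper_width: 0.0004
time: 6.22
position: [0.5713, -0.175, 0.1053]
ee_rot: [1.276, 1.571, 1.305]
wrist_force: [-2.4, 2.0, 0.1]
gripper_width: -0.0001
```

```bash
python3 -m creep '[{"linear":[1.5,0,0],"turn":0},{"linear":[3,0,0],"turn":0},{"linear":[4.5,0,0],"turn":0},{"linear":[6,0,0],"turn":0}]'
python3 -m creep '[{"linear":[1,0,0],"turn":0},{"linear":[2,0,0],"turn":0},{"linear":[3,0,0],"turn":0}]'
```

```text
time: 6.55
position: [0.5771, -0.175, 0.1053]
ee_rot: [1.789, 1.571, 1.819]
wrist_force: [-2.9, 1.6, -0.5]
gripper_width: 0.0003
time: 6.8
position: [0.5785, -0.1749, 0.1053]
ee_rot: [2.918, 1.567, 2.947]
wrist_force: [-17.5, -1.4, 9.0]
gripper_width: -0.0001
```

```bash
python3 -m creep '[{"linear":[0.5,0,0],"turn":0},{"linear":[0.5,0,0],"turn":0}]'
python3 -m creep '[{"linear":[-10,0,0],"turn":0},{"linear":[-25,0,0],"turn":0},{"linear":[-40,0,0],"turn":0},{"linear":[-40,0,20],"turn":0},{"linear":[-40,0,50],"turn":0},{"linear":[-40,0,80],"turn":0},{"linear":[-40,0,110],"turn":0},{"linear":[-40,0,115],"turn":0}]'
python3 - <<'E'
from h import *
for n in("scene","side"):
    p=cam(n);save(p,n+"3.png")
    for t in ["unit_a_face","unit_a_post"]:
        for r in imaging.spot_point(p,t): print(n,t,np.round(at_z(p,r["pixel"],.09 if 'face' in t else .176),4),r["confidence"])
i=cv2.imread('pics/scene3.png')[275:405,245:425]
cv2.imwrite('pics/z4.png',cv2.resize(i,None,fx=4.4,fy=4.4,interpolation=cv2.INTER_CUBIC))
i=cv2.imread('pics/side3.png')[160:270,200:350]
cv2.imwrite('pics/z5.png',cv2.resize(i,None,fx=5,fy=5,interpolation=cv2.INTER_CUBIC))
E
```

```text
time: 6.97
position: [0.5785, -0.1749, 0.1053]
ee_rot: [2.911, 1.566, 2.94]
wrist_force: [-14.8, -0.3, 7.0]
gripper_width: 0.0
time: 7.63
position: [0.5421, -0.1758, 0.2254]
ee_rot: [-0.448, 1.562, -0.418]
wrist_force: [0.3, -0.2, 0.6]
gripper_width: 0.0002
scene unit_a_face [ 0.5884 -0.1753  0.09  ] 0.64
scene unit_a_face [ 0.6589 -0.1808  0.09  ] 0.23
scene unit_a_post [ 0.6576 -0.2084  0.176 ] 0.69
side unit_a_face [ 0.586  -0.1878  0.09  ] 0.71
side unit_a_face [0.5659 0.0573 0.09  ] 0.66
side unit_a_face [0.5321 0.1947 0.09  ] 0.52
side unit_a_post [ 0.6532 -0.2256  0.176 ] 0.5
```

View pics/z4.png

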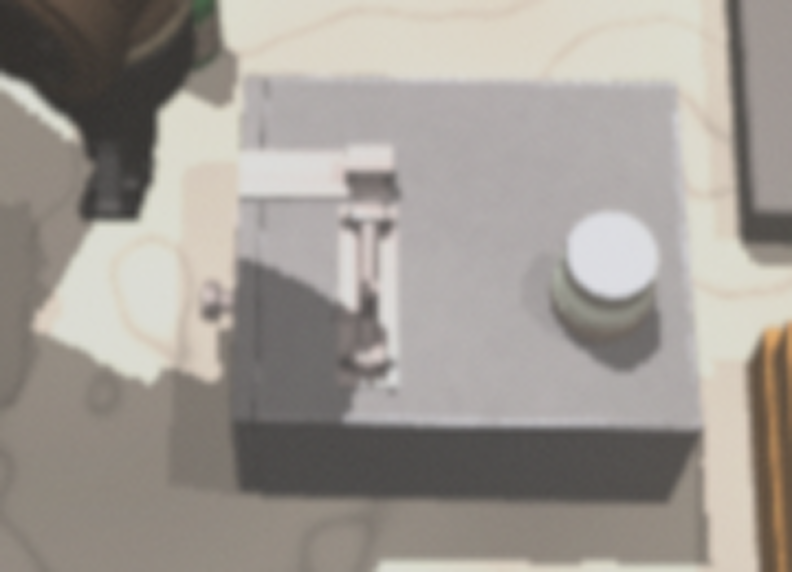

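View pics/z5.png

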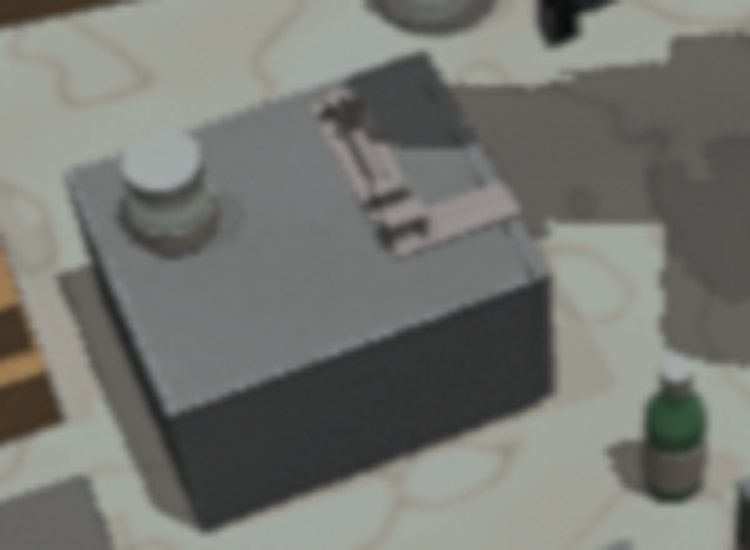

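The drawer is flush, with its face detected at x≈0.588 against 0.590 expected. The staple, near (372,160) in the crop, is now in line with the bolt. The post is still drawn, at y≈-0.21. Next I'll go behind the post on its -y side with the jaws turned back along x.

```bash
python3 -m creep '[{"linear":[10,-8,2],"turn":-0.12},{"linear":[20,-16,4],"turn":-0.24},{"linear":[30,-24,4],"turn":-0.36},{"linear":[40,-32,4],"turn":-0.48},{"linear":[50,-40,4],"turn":-0.6},{"linear":[60,-48,4],"turn":-0.72},{"linear":[70,-56,4],"turn":-0.84},{"linear":[80,-64,4],"turn":-0.96},{"linear":[90,-72,4],"turn":-1.08},{"linear":[100,-80,4],"turn":-1.2},{"linear":[110,-86,4],"turn":-1.32},{"linear":[117,-90,4],"turn":-1.44}]'
python3 -m creep '[{"linear":[0,0,-10],"turn":-0.08},{"linear":[0,0,-20],"turn":-0.13},{"linear":[0,0,-30],"turn":-0.13},{"linear":[0,0,-30],"turn":-0.13}]'
python3 - <<'E'
from h import *
for n in("scene","side","wrist"):
    p=cam(n);save(p,n+"4.png")
st=telemetry.get_state();print(st["position"],st["ee_rot"],st["time"])
i=cv2.imread('pics/scene4.png')[275:405,245:425]
cv2.imwrite('pics/z6.png',cv2.resize(i,None,fx=4.4,fy=4.4,interpolation=cv2.INTER_CUBIC))
i=cv2.imread('pics/side4.png')[100:270,200:350]
cv2.imwrite('pics/z7.png',cv2.resize(i,None,fx=3.5,fy=3.5,interpolation=cv2.INTER_CUBIC))
E
```

```text
time: 8.93
position: [0.658, -0.2655, 0.2223]
ee_rot: [-2.212, 1.569, 2.654]
wrist_force: [-0.1, -0.4, -0.0]
gripper_width: 0.0
time: 9.27
position: [0.6566, -0.2646, 0.1908]
ee_rot: [-2.081, 1.566, 2.663]
wrist_force: [-0.3, 0.2, -0.8]
gripper_width: 0.0002
[ 0.65757821 -0.26498795  0.1941694 ] [-2.19996469  1.57052783  2.5438725 ] 9.4167
```

View pics/z6.png

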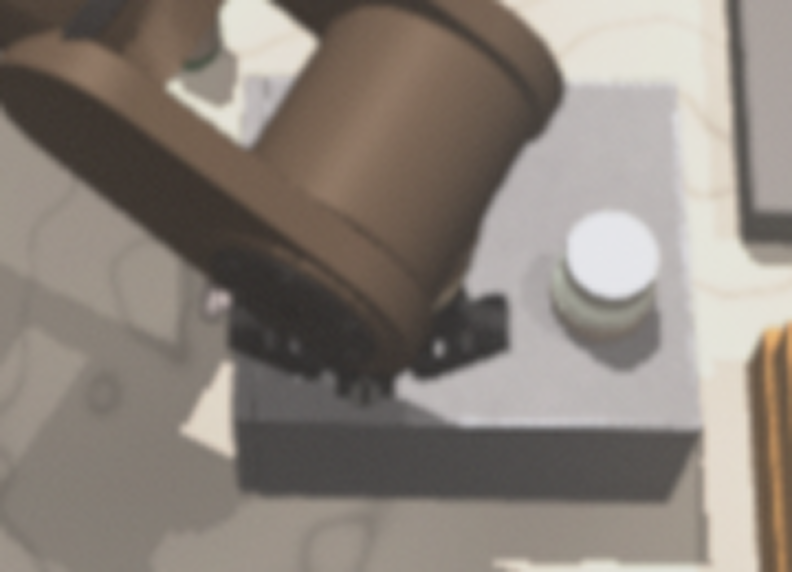

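View pics/z7.png

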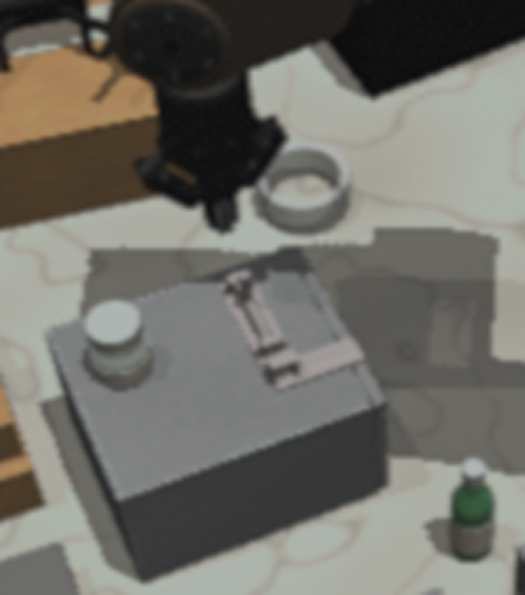

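View pics/wrist4.png

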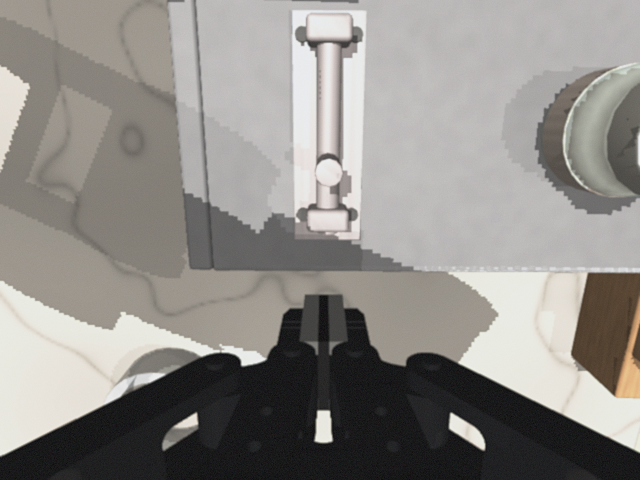

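```bash
python3 - <<'E'
from h import *
p=cam("wrist");st=telemetry.get_state()
print(at_z(p,(328,171),.176), st["position"])
for r in imaging.spot_point(p,"unit_a_post"): print(r["pixel"],at_z(p,r["pixel"],.176),r["confidence"])
x,y,z=st["position"]
for dz in(0,-.011,-.024):
  for dy in (0,.011): print(dz,dy,proj(p,[x,y+dy,z+dz]))
E
```

```text
[ 0.65775928 -0.21383756  0.176     ] [ 0.65768991 -0.26503383  0.19463226]
[325.3, 173.0] [ 0.65684381 -0.21455745  0.176     ] 0.57
0 0 [323.08562974 329.5713732 ]
0 0.011 [324.12934604 299.45246545]
-0.011 0 [323.13487619 315.4183178 ]
-0.011 0.011 [324.10688223 287.11880766]
-0.024 0 [323.18505225 300.99809985]
-0.024 0.011 [324.08406078 274.58878804]
```

The wrist view shows the post top at (328,172), which puts it at (0.658, -0.214). The shut fingertips at (323,296) are lined up behind it. Going down to tip height 0.158 clears the 0.149 guide block and overlaps the post by 18 mm.

```bash
python3 -m creep '[{"linear":[0,0,-10],"turn":0},{"linear":[0,0,-20],"turn":0},{"linear":[0,5,-25],"turn":0},{"linear":[0,12,-25],"turn":0},{"linear":[0,19,-25],"turn":0},{"linear":[0,25,-25],"turn":0},{"linear":[0,30,-25],"turn":0}]'
python3 -m creep '[{"linear":[0,3,0],"turn":0},{"linear":[0,6,0],"turn":0},{"linear":[0,9,0],"turn":0},{"linear":[0,12,0],"turn":0},{"linear":[0,15,0],"turn":0},{"linear":[0,18,0],"turn":0}]'
python3 - <<'E'
from h import *
p=cam("wrist");save(p,"wrist5.png")
E
```

```text
time: 10.1
position: [0.6577, -0.2339, 0.1698]
ee_rot: [1.242, 1.57, -0.298]
wrist_force: [0.6, -0.1, -0.5]
gripper_width: 0.0001
time: 10.6
position: [0.6575, -0.217, 0.1695]
ee_rot: [0.845, 1.57, -0.696]
wrist_force: [-0.8, -1.5, 1.0]
gripper_width: -0.0002
```

View pics/wrist5.png

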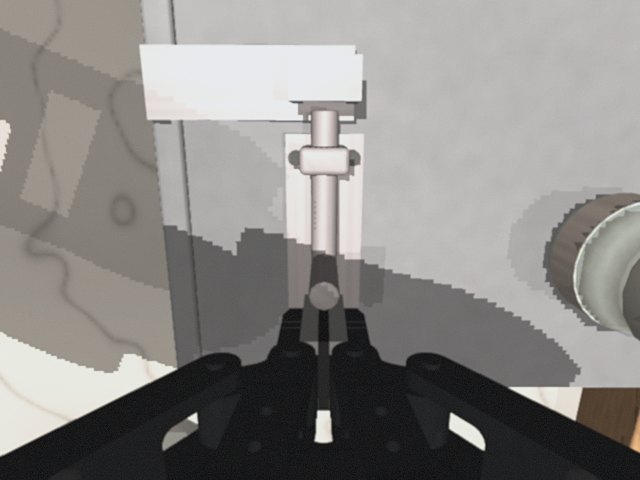

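The tips are against the post at (323,295), and the bolt has moved and is aiming into the staple. Continuing.

```bash
python3 -m creep '[{"linear":[0,3,0],"turn":0},{"linear":[0,6,0],"turn":0},{"linear":[0,9,0],"turn":0},{"linear":[0,12,0],"turn":0},{"linear":[0,15,0],"turn":0},{"linear":[0,17,0],"turn":0},{"linear":[0,19,0],"turn":0}]'
python3 -m creep '[{"linear":[0,1,0],"turn":0},{"linear":[0,2,0],"turn":0},{"linear":[0,3,0],"turn":0}]'
```

```text
time: 11.23
position: [0.6574, -0.1977, 0.1692]
ee_rot: [-1.952, 1.571, 2.791]
wrist_force: [-1.0, -1.3, 0.5]
gripper_width: -0.0004
time: 11.48
position: [0.6575, -0.1949, 0.1693]
ee_rot: [-2.303, 1.571, 2.44]
wrist_force: [-1.5, -2.3, -0.1]
gripper_width: -0.0002
```

```bash
python3 -m creep '[{"linear":[0,1,0],"turn":0},{"linear":[0,2,0],"turn":0}]'
python3 -m creep '[{"linear":[0,1,0],"turn":0},{"linear":[0,2,0],"turn":0}]'
```

```text
time: 11.65
position: [0.6575, -0.1929, 0.1693]
ee_rot: [-2.853, 1.571, 1.889]
wrist_force: [-1.6, -2.1, -0.1]
gripper_width: 0.0003
time: 11.82
position: [0.6575, -0.1911, 0.1693]
ee_rot: [0.401, 1.57, -1.14]
wrist_force: [-1.4, -6.9, -0.1]
gripper_width: 0.0002
```

```bash
python3 -m creep '[{"linear":[0,1,0],"turn":0},{"linear":[0,1,0],"turn":0}]'
python3 -m creep '[{"linear":[0,0.5,0],"turn":0},{"linear":[0,0.5,0],"turn":0}]'
```

```text
time: 11.98
position: [0.6575, -0.191, 0.1694]
ee_rot: [0.165, 1.569, -1.375]
wrist_force: [-0.3, -7.5, -1.2]
gripper_width: -0.0001
time: 12.15
position: [0.6575, -0.191, 0.1694]
ee_rot: [0.201, 1.568, -1.34]
wrist_force: [-1.8, -10.4, -1.5]
gripper_width: -0.0003
```

The tool stops at y=-0.191 while the force climbs to 10 N, so the bolt is on its end stop. I'll back away and check.

```bash
python3 -m creep '[{"linear":[0,-10,0],"turn":0},{"linear":[0,-25,0],"turn":0},{"linear":[0,-45,0],"turn":0},{"linear":[0,-75,20],"turn":0},{"linear":[0,-85,50],"turn":0},{"linear":[0,-85,50],"turn":0}]'
python3 - <<'E'
from h import *
for n in("wrist","scene","side"):
    p=cam(n);save(p,n+"6.png")
    for t in ["unit_a_post","unit_a_face"]:
        for r in imaging.spot_point(p,t): print(n,t,np.round(r["pixel"]),np.round(at_z(p,r["pixel"],.09 if 'face' in t else .176),4),round(r["confidence"],2))
st=telemetry.get_state();print(st["position"],st["time"])
E
```

```text
time: 12.65
position: [0.6587, -0.2787, 0.2246]
ee_rot: [1.07, 1.563, -0.474]
wrist_force: [1.0, 0.8, 2.3]
gripper_width: -0.0001
wrist unit_a_post [325.  27.] [ 0.6568 -0.1765  0.176 ] 0.97
side unit_a_post [272. 187.] [ 0.6598 -0.1781  0.176 ] 0.37
side unit_a_face [301. 196.] [ 0.5752 -0.178   0.09  ] 0.71
side unit_a_face [370. 289.] [0.5244 0.1908 0.09  ] 0.64
side unit_a_face [288. 332.] [0.7698 0.2171 0.09  ] 0.61
[ 0.65748667 -0.27400915  0.2187001 ] 13.1
```

View pics/wrist6.png

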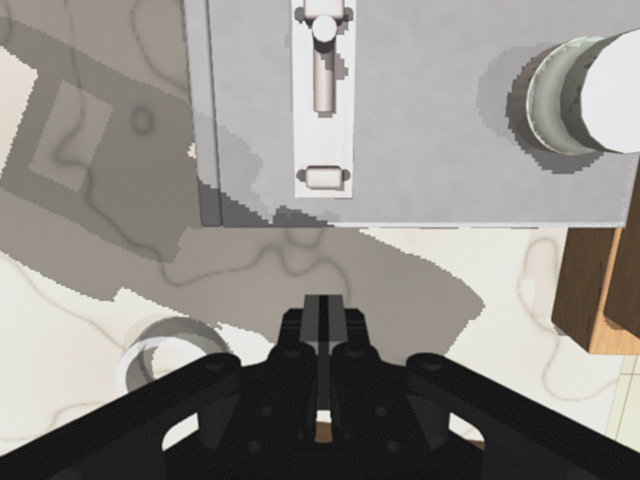

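View pics/side6.png

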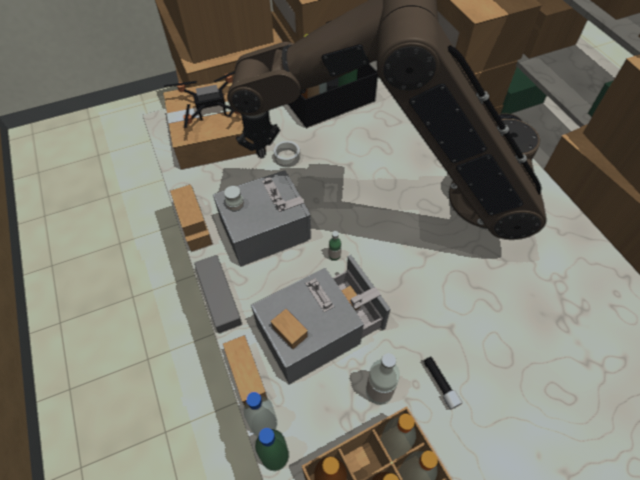

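View pics/scene6.png

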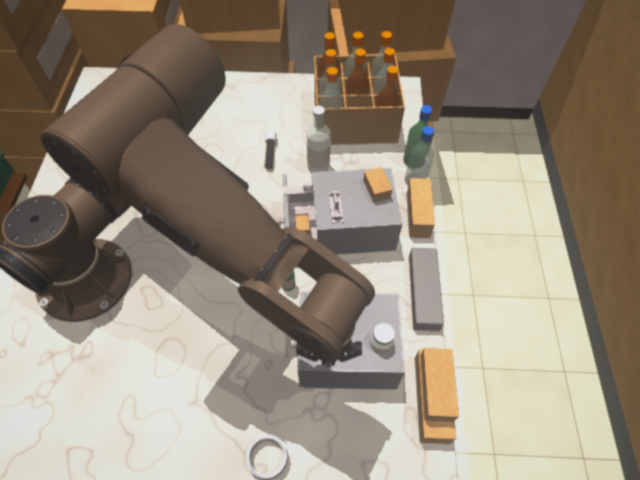

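The wrist view puts the post at (325,27), which is y=-0.1765 against -0.177 expected when fully home. The drawer is still flush, the things standing about are where they were, and the gripper is clear.

```bash
python3 -c "
from bench import ticket
print(ticket.job_done())"
```

```text
the job is handed in; nothing more can be done
None
```

unit_a's drawer is shut, and its bolt is pushed home into the staple. I used only the shut fingertips and handed the job in at about 13 s of the 43 s allowed.

- **Drawer:** I pushed at about 36 mm/s, easing off near the end, until it met its end stop (force rose from about 3 to 17 N). The face was then measured at x≈0.588, against 0.590 expected when shut.
- **Bolt:** It met its end stop as the force rose from about 2 to 10 N with the tool no longer moving. The wrist camera then put the post at y=-0.1765, against about -0.177 expected when fully home.
- **Everything else:** In the last pictures the other cabinet with its drawer and bolt, and the things standing about, looked unmoved. The gripper was clear of everything.

**What I could not fully check:**
- **Bottle:** It was upright when last seen, partway through the push. With the drawer shut it can't be seen, so I rely on the slow push.
- **Camera readings:** The last side-camera reading of the drawer face was about 14 mm off (x=0.575). Its earlier reading with the drawer shut was 0.586, and the last pictures show the panel flush, so I treated it as a detection error.

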